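# Dip the swabs and load the tube carrier

### The job

Turn the tube carrier's cover by its bar grip until its notches lie over the tubes. Then take the swabs one by one from the stand, the shortest first and the longest last: dip each one's tip into the open pot, close to the pot's bottom, and straight after push that swab down into any free tube until its collar rests on the tube, and let go. Finally stand the open pot upright in the middle of the round coaster, and leave the timer, marker, stamp and pouch where they lie.

Things in the scene. Friction and masses are not known exactly. Their poses are not given: they have to be found in the camera images.
- cover (a joint): angle of the tube carrier's notched cover, rad: 0 to 1.3, growing counter-clockwise seen from above; at 1.0 its three notches lie exactly over the three tubes (an error under 0.12 is good enough for a collar to pass), below about 0.45 its blades block the tubes. There is no stop at 1.0; it turns stiffly (about 0.04 N m) and stays where it is left
- cover_grip (a point): middle of the bar grip on top of the cover, on the cover's axis, 77 mm above the table. The bar is 44 mm long (along its x axis), 12 mm thick (y) and 27 mm tall, its top 90 mm above the table; it turns with the cover. The cover is a steel disc, 92 mm across, with three open notches at its edge, its upper face 63 mm above the table
- carrier: tube carrier, fixed to the table: round grey foot 90 mm across with three upright white tubes on a circle of 34 mm radius, 120 degrees apart, and the rotary cover over them. Origin: centre of its underside
- tube_1 (a point): centre of a tube's open mouth, 57 mm above the table; tube bore 13 mm, outside 20 mm, 49 mm deep; z up. The cover's underside lies 2 mm above the mouth
- tube_2 (a point): centre of a tube's open mouth, 57 mm above the table; tube bore 13 mm, outside 20 mm, 49 mm deep; z up. The cover's underside lies 2 mm above the mouth
- tube_3 (a point): centre of a tube's open mouth, 57 mm above the table; tube bore 13 mm, outside 20 mm, 49 mm deep; z up. The cover's underside lies 2 mm above the mouth
- stand: swab stand, fixed to the table: grey block 40 x 136 x 52 mm with three sockets (13 mm bore) 48 mm apart along its y axis, in which the swabs stand upright. Origin: centre of its underside
- pot_centre (a point): centre (half-way up, 26 mm above its underside) of the open clear plastic pot without lid: 58 mm across, 52 mm tall, bore about 40 mm across, inner floor up to 7 mm above its underside; loose, 60 g or so; z up along its axis. The closed pots standing behind it and round the work are fixed, 56 mm tall, with flat test cassettes on top that overhang by 2 to 4 cm at 56 to 62 mm height: keep raised things from catching under them
- coaster_top (a point): centre of the top face of the round cork coaster, fixed, 68 mm across and 3 mm thick
- pot: the same open pot; origin: centre of its underside
- swab_short_handle (a point): half-way up the handle of the shortest swab. A rigid white swab that stands tip down in the stand: round handle 12 mm across and 56 mm long, below it a collar 18 mm across and 3 mm thick, below that a thin shaft that ends in a tip 9 mm across, 48 mm below the collar's underside. z points up along the swab. It may be absent; the handle centre lies 31 mm above the collar's underside
- swab_short_tip (a point): lower end of the tip of the shortest swab, 48 mm below the collar's underside
- swab_short: the shortest swab; origin: on its axis at the underside of the collar, which rests on the stand's top, and on the tube's mouth when the swab is pushed home
- swab_mid_handle (a point): half-way up the handle of the middle swab. A rigid white swab that stands tip down in the stand: round handle 12 mm across and 72 mm long, below it a collar 18 mm across and 3 mm thick, below that a thin shaft that ends in a tip 9 mm across, 48 mm below the collar's underside. z points up along the swab. It may be absent; the handle centre lies 39 mm above the collar's underside
- swab_mid_tip (a point): lower end of the tip of the middle swab, 48 mm below the collar's underside
- swab_mid: the middle swab; origin: on its axis at the underside of the collar, which rests on the stand's top, and on the tube's mouth when the swab is pushed home
- swab_long_handle (a point): half-way up the handle of the longest swab. A rigid white swab that stands tip down in the stand: round handle 12 mm across and 88 mm long, below it a collar 18 mm across and 3 mm thick, below that a thin shaft that ends in a tip 9 mm across, 48 mm below the collar's underside. z points up along the swab. It may be absent; the handle centre lies 47 mm above the collar's underside
- swab_long_tip (a point): lower end of the tip of the longest swab, 48 mm below the collar's underside
- swab_long: the longest swab; origin: on its axis at the underside of the collar, which rests on the stand's top, and on the tube's mouth when the swab is pushed home
- timer: bench timer, 62 x 62 x 20 mm, a bystander; origin: centre of its underside
- marker: felt marker, 18 x 132 x 19 mm, a bystander lying between the closed pots; origin: centre of its underside
- stamp: self-inking stamp, 30 x 54 x 71 mm, a bystander; origin: centre of its underside
- pouch: sealed foil pouch, 88 x 54 x 7 mm, a bystander; origin: centre of its underside

How it is judged:
By the outcome, as a careful person would: the job done as asked, in the order asked, and still so for the second after the job is handed in, with the robot touching nothing.
Of swab_short, swab_mid, swab_long only 2 to 3 are there at a start; the rules pass over those that are not, and their reading is None.
At some moment in a run one of pot may be knocked a few centimetres aside while the robot is not near it.
It also fails if it takes over 192 s, if anything falls off the work surface, if the arm or the gripper's body presses on something with over 40 N, if the wrist force passes 120 N, or if a joint passes its speed limit or range.

### The arm

A 7-joint arm with a two-finger parallel gripper is mounted at the origin on a cart in front of the work surface, level with it; the furniture and walls round the work are solid. World frame = base frame: x ahead of the robot, y to its left, z up, the work surface at z = 0. Lengths are in m, angles in rad, forces in N, time in s.
With the tool pointing down it reaches from about 0.425 to 0.875 m from the base axis. Payload 9.9 kg.
Tool frame: the origin (TCP) lies midway between the tips of the shut fingers; the grasp point (between the pads) lies 19 mm behind it; z points along the fingers, y is the line along which they close (so a half turn about z gives the same grasp; the last joint's range is limited). The gripper opens to 85 mm and grips with 20 to 120 N. Pads are 22 mm wide; open, the fingers measure 114 mm over their backs; the gripper's body (76 mm by 85 mm) begins 54 mm behind the grasp point. The pads swing forward as they close: fully open they stand 13 mm farther back than shut.
Start: joints at [1.205, 0.576, 0.025, 1.437, -0.015, 1.129, -0.057], TCP at [0.188, -0.648, 0.231] pointing down, gripper open.
Joint ranges: [-2.76, 2.76], [-0.34, 2.15], [-1.52, 1.57], [0.19, 2.46], [-1.09, 4.23], [0.17, 1.99], [-2.82, 2.82]. Speed limits (rad/s): [2.22, 2.22, 3.01, 3.01, 3.14, 3.14, 3.14].

### API

Orientations are given as a unit quaternion [x, y, z, w].
In Python, from bench import ctrl gives the robot as it stands.
- The arm moves only by the shell command python3 -m crank 'ROWS' [FORCE]. ROWS is JSON, a list of rows, each a list of 3 entries, a list of its own where there are three numbers: the shift along the tool's x, y, z in cm, then the turn about the tool's z in rad, then the finger opening in cm, from 0 to 8.54. A call has 1 to 10 rows; each row shifts and turns the commanded pose from where the row before left it, along the tool's axes as they then stand; what a row does not reach is not made up. A row lasts 1/12 s, in which the tool goes at most 41.7 mm and 7.16 degrees, less where a joint would pass 70% of its speed; a pose out of reach is approached as far as the arm can. A call with a gripper value outside its range is refused whole. The fingers move at their own pace and stop on an object; FORCE is the grip in N (left out, the last holds). Time passes only in rows, so rows that do not move let the fingers close. It gives the time, the measured TCP pose, the force, the opening and the grip force at its end, in the units of the state.
- ctrl.state(): the state, without advancing time (a new reading comes with each control period).
- ctrl.get_image(name): name is "scene" or "top" or "wrist"; returns (picture, depth): 400x640x3 uint8, red, green, blue; 400x640 float32, m along the optical axis (not along the pixel's ray), 0 where there is no reading.
- ctrl.camera_info(name): a dict with "fx", "fy", "cx", "cy" (pixels), "distortion" ([k1, k2, p1, p2, k3] as OpenCV has them; the pictures are not rectified), "R" (3x3) and "t" (3): a world point X has camera coordinates R X + t; the wrist camera has in their place "mount" (4x4, takes a point from camera to tool coordinates, whose origin is the TCP and whose axes are the flange's). Camera axes: x right, y down, z forward; pixel columns grow to the right and rows downward; lengths in m; the calibration is good to about 2 mm. A picture is of the moment at which its call begins: read the wrist's pose just before it. camera_info takes no time and is no camera call.
- ctrl.close_job(): hands the job in; it is judged then, once.
The state is a dict: "time_s": time; "joint_pos": joint angles; "qd": joint speeds; "joint_efforts": joint torques, N m; "ee_pos": TCP position; "tcp_rot": TCP orientation; "contact_force": force on the tool from outside, world axes, zero at the start; "ft_torque": the same for the moment, N m; "opening": finger opening in m; "finger_force": force on a finger pad.
Only numpy, scipy, OpenCV 4.12 (cv2) and the standard library are available. Lean on these libraries where they do the work, as an engineer would, in place of code of your own. Each camera call takes 0.05 s, during which the arm holds its last target. There are 200 camera calls.

## Working session

There is one attempt and no reset: what is moved stays moved. The work goes in short steps, Python scripts to look and compute and a shell command to move; the robot and the scene stay as the last step left them, time stands still between calls to the robot, and variables do not carry over. Pictures are saved under pics/ and viewed, at most 18 in all, crops included, and the job is handed in when it is done.

```bash
ls; mkdir -p pics; cat > h.py <<'E'
import numpy as np, cv2
from bench import ctrl
from scipy.spatial.transform import Rotation as Ro
def K(i): return np.array([[i['fx'],0,i['cx']],[0,i['fy'],i['cy']],[0,0,1]]),np.array(i['distortion'])
def grab(n,fn=None):
    s=ctrl.state(); im,d=ctrl.get_image(n); i=ctrl.camera_info(n)
    if n=='wrist':
        T=np.eye(4);T[:3,:3]=Ro.from_quat(s['tcp_rot']).as_matrix();T[:3,3]=s['ee_pos'];C=T@np.array(i['mount'])
    else:
        R=np.array(i['R']);C=np.eye(4);C[:3,:3]=R.T;C[:3,3]=-R.T@np.array(i['t'])
    np.savez('/tmp/'+n+'.npz',im=im,d=d,C=C)
    if fn: cv2.imwrite('pics/'+fn,im[:,:,::-1])
    return im,d,C
def load(n): z=np.load('/tmp/'+n+'.npz');return z['im'],z['d'],z['C']
def ray(n,uv,C):
    k,ds=K(ctrl.camera_info(n));p=cv2.undistortPoints(np.array(uv,float).reshape(-1,1,2),k,ds)[:,0]
    return np.c_[p,np.ones(len(p))]
def at_z(n,uv,z,C):
    r=ray(n,uv,C)@C[:3,:3].T;o=C[:3,3];return o+r*((z-o[2])/r[:,2])[:,None]
def at_d(n,uv,d,C):
    uv=np.array(uv).reshape(-1,2);r=ray(n,uv,C);dd=np.array([d[int(v),int(u)] for u,v in uv]);return (r*dd[:,None])@C[:3,:3].T+C[:3,3]
def proj(n,X,C):
    k,ds=K(ctrl.camera_info(n));W=np.linalg.inv(C);return cv2.projectPoints(np.array(X,float).reshape(-1,1,3),cv2.Rodrigues(W[:3,:3])[0],W[:3,3],k,ds)[0][:,0]
E
python3 - <<'E'
from h import *
for n in('scene','top','wrist'):
    im,d,C=grab(n,n+'0.png');print(n,C.round(3).tolist(),(d>0).mean())
s=ctrl.state();print({k:np.round(v,3).tolist() for k,v in s.items()})
E
```

```text
pics
scene [[-0.856, -0.232, 0.461, 0.028], [-0.516, 0.35, -0.782, 0.887], [0.02, -0.908, -0.419, 0.557], [0.0, 0.0, 0.0, 1.0]] 0.920421875
top [[0.05, -0.975, 0.214, 0.217], [-0.999, -0.048, 0.014, 0.037], [-0.004, -0.215, -0.977, 1.441], [0.0, 0.0, 0.0, 1.0]] 0.996109375
wrist [[0.279, -0.922, -0.269, 0.255], [-0.96, -0.268, -0.077, -0.629], [-0.001, 0.279, -0.96, 0.372], [0.0, 0.0, 0.0, 1.0]] 0.996140625
{'time_s': 0.15, 'joint_pos': [1.205, 0.576, 0.025, 1.438, -0.015, 1.129, -0.056], 'qd': [0.001, -0.001, 0.0, -0.001, 0.001, -0.001, 0.003], 'joint_efforts': [0.004, -76.626, 2.253, -28.618, 0.016, 0.01, -0.0], 'ee_pos': [0.188, -0.648, 0.231], 'tcp_rot': [0.99, 0.14, -0.0, -0.001], 'contact_force': [0.055, 0.251, 0.397], 'ft_torque': [0.02, -0.018, -0.04], 'finger_force': 0.0, 'opening': 0.085}
```

View pics/top0.png

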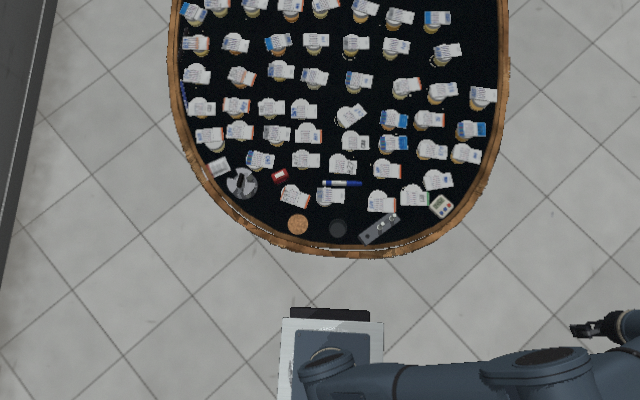

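View pics/scene0.png

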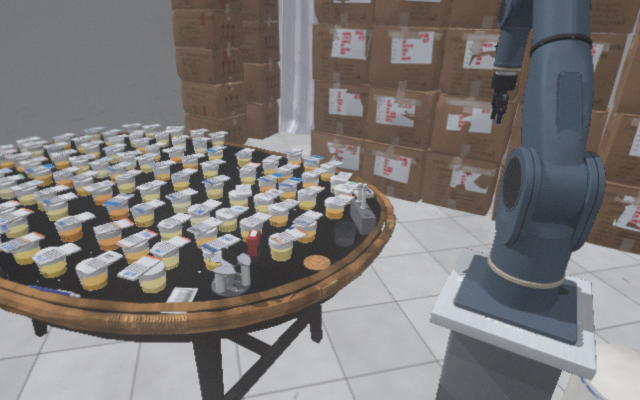

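The top view shows the carrier at about (242,183), the coaster at (298,224), the open pot at (338,228), the stand at (379,228), the marker at (341,183), the stamp at (280,176), the pouch at (218,167) and the timer at (441,206). I'll enlarge that area next.

```bash
python3 - <<'E'
from h import *
im,d,C=load('top')
c=im[150:250,200:400,::-1];cv2.imwrite('pics/topc.png',cv2.resize(c,None,fx=4,fy=4,interpolation=cv2.INTER_CUBIC))
for nm,p,z in(('cov',(242,183),.063),('coast',(298,224),.003),('pot',(338,228),.052),('stand',(379,228),.052),('timer',(441,206),.02)):
    print(nm,at_z('top',[p],z,C).round(3),at_d('top',[p],d,C).round(3))
E
```

```text
cov [[0.56  0.31  0.063]] [[0.56  0.31  0.065]]
coast [[0.446 0.127 0.003]] [[0.447 0.127 0.001]]
pot [[ 0.432 -0.003  0.052]] [[ 0.439 -0.004  0.006]]
stand [[ 0.438 -0.132  0.052]] [[ 0.435 -0.129  0.073]]
timer [[ 0.526 -0.335  0.02 ]] [[ 0.526 -0.335  0.018]]
```

View pics/topc.png

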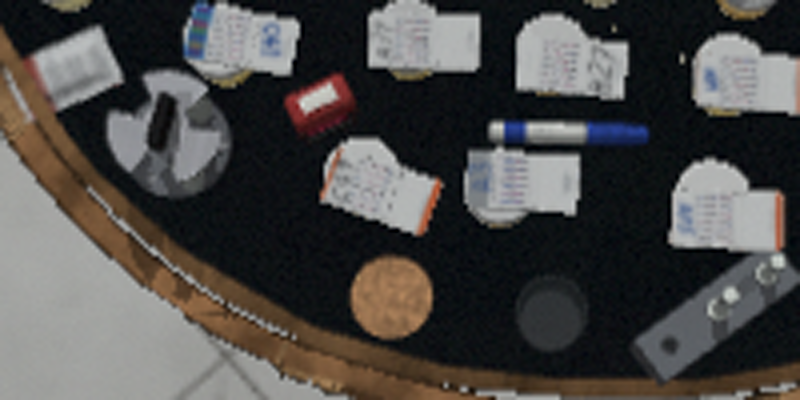

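```bash
python3 -m crank '[[[0,0,0],0.1,8.5],[[0,0,0],0.1,8.5],[[0,0,0],0.081,8.5]]' 40
python3 -m crank '[[[1.46,-2.64,-0.2],0,4],[[1.46,-2.64,-0.2],0,4],[[1.46,-2.64,-0.2],0,4],[[1.46,-2.64,-0.2],0,4],[[1.46,-2.64,-0.2],0,4],[[1.46,-2.64,-0.2],0,4],[[1.46,-2.64,-0.2],0,4],[[1.46,-2.64,-0.2],0,4],[[1.46,-2.64,-0.2],0,4],[[1.46,-2.64,-0.2],0,4]]'
python3 -m crank '[[[1.46,-2.64,-0.2],0,4],[[1.46,-2.64,-0.2],0,4],[[1.46,-2.64,-0.2],0,4],[[1.46,-2.64,-0.2],0,4],[[1.46,-2.64,-0.2],0,4],[[1.46,-2.64,-0.2],0,4],[[1.46,-2.64,-0.2],0,4],[[1.46,-2.64,-0.2],0,4],[[1.46,-2.64,-0.2],0,4],[[1.46,-2.64,-0.2],0,4]]'
python3 -m crank '[[[0,0,0],0,4],[[0,0,0],0,4]]'
python3 -c "
from h import *
grab('wrist','w1.png')"
```

```text
time_s: 0.4
ee_pos: [0.1876, -0.6482, 0.2309]
tcp_rot: [1.0, -0.002, -0.0, -0.0]
contact_force: [0.3, 0.5, 0.6]
opening: 0.0846
finger_force: 0.0
time_s: 1.23
ee_pos: [0.3339, -0.3828, 0.2513]
tcp_rot: [1.0, 0.0, -0.0, -0.0]
contact_force: [1.2, -0.6, 0.6]
opening: 0.0401
finger_force: 0.0
time_s: 2.07
ee_pos: [0.4796, -0.1187, 0.2714]
tcp_rot: [1.0, 0.0, -0.0, -0.0]
contact_force: [-0.5, -0.1, 0.3]
opening: 0.0402
finger_force: 0.0
time_s: 2.23
ee_pos: [0.4799, -0.1185, 0.2711]
tcp_rot: [1.0, 0.002, -0.0, -0.0]
contact_force: [-1.3, -0.2, 0.4]
opening: 0.0396
finger_force: 0.0
```

View pics/w1.png

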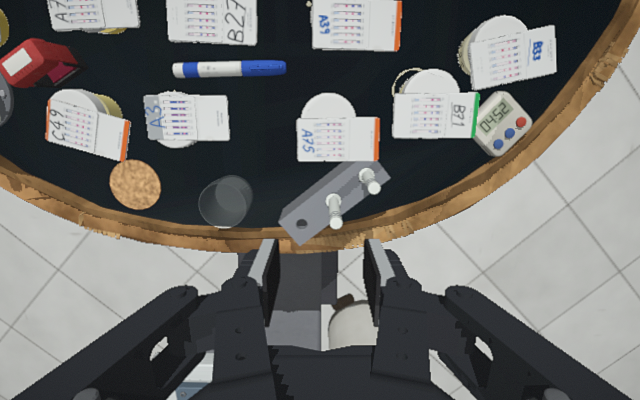

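```bash
python3 - <<'E'
from h import *
im,d,C=load('wrist')
c=im[145:250,180:400,::-1];cv2.imwrite('pics/w1c.png',cv2.resize(c,None,fx=3.5,fy=3.5,interpolation=cv2.INTER_CUBIC))
P=[]
for v in range(150,250):
  for u in range(270,400): P.append((u,v))
X=at_d('wrist',P,d,C);P=np.array(P)
for lo,hi in((.07,.2),):
    m=(X[:,2]>lo)&(X[:,2]<hi)&(np.abs(X[:,1]+.12)<.1)&(X[:,0]<.5)
    for s in (P[:,0]<352,P[:,0]>=352):
        q=X[m&s];
        if len(q): print(len(q),np.percentile(q[:,2],[50,90,98,100]).round(3),q[q[:,2]>q[:,2].max()-.006].mean(0).round(4), q[q[:,2]<.1].mean(0).round(4))
print('socket/base/bot',at_z('wrist',[(302,224)],.052,C),at_d('wrist',[(310,215)],d,C))
E
```

```text
306 [0.116 0.127 0.127 0.128] [ 0.4419 -0.1338  0.1258] [ 0.4457 -0.1331  0.0855]
228 [0.108 0.111 0.111 0.112] [ 0.472  -0.1697  0.1099] [ 0.4753 -0.1674  0.0864]
socket/base/bot [[ 0.41119751 -0.09686676  0.052     ]] [[ 0.42201922 -0.106408    0.05024982]]
```

View pics/w1c.png

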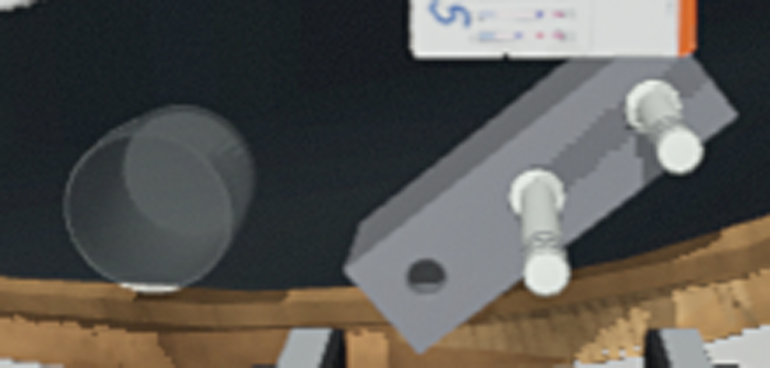

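The crop shows two swabs. The short one (top z .111) has its top at (375,188) and collar at (367,174). The mid one (top z .127) has its top at (336,223) and collar at (333,200). The long one is absent. The pot rim is centred near (223,206).

```bash
python3 - <<'E'
from h import *
im,d,C=load('wrist')
f=lambda c:[(c[0]/3.5+180,c[1]/3.5+145)]
for n,c,z in(('short top',(681,150),.111),('short collar',(654,103),.055),('mid top',(546,272),.127),('mid collar',(537,192),.055),('sock',(427,275),.052),('pot rim',(150,212),.052),('pot bot',(190,170),.004)):
    print(n,at_z('wrist',f(c),z,C).round(4))
print('coaster',at_z('wrist',[(134.5,184.5)],.003,C).round(4),'ray',C[:3,3])
E
```

```text
short top [[ 0.4717 -0.1711  0.111 ]]
short collar [[ 0.4727 -0.1712  0.055 ]]
mid top [[ 0.4416 -0.1336  0.127 ]]
mid collar [[ 0.4424 -0.1338  0.055 ]]
sock [[ 0.4117 -0.0969  0.052 ]]
pot rim [[ 0.4338 -0.0039  0.052 ]]
pot bot [[ 0.435  -0.0051  0.004 ]]
coaster [[0.4464 0.1272 0.003 ]] ray [ 0.55043229 -0.11884767  0.41307869]
```

```bash

python3 -m crank '[[[0.3,-3.6,0],0,4],[[0.3,-3.6,0],0,4],[[0.3,-3.6,0],0,4],[[0.3,-3.6,0],0,4],[[0.3,-3.6,0],0,4],[[0.3,-3.6,0],0,4],[[0.3,-3.6,0],0,4],[[0.3,-3.6,0],0,4],[[0.3,-3.6,0],0,4],[[0.3,-3.6,0],0,4]]'
python3 -m crank '[[[0.3,-3.6,0],0,4],[[0.3,-3.6,0],0,4],[[0,0,0],0,4],[[0,0,0],0,4],[[0,0,0],0,4]]'
python3 - <<'E'
from h import *
im,d,C=grab('wrist')
p=proj('wrist',[[.56,.31,.06]],C)[0];print(p)
u,v=(p-[60,50]).astype(int);u=max(u,0);v=max(v,0);print(u,v)
cv2.imwrite('pics/w2c.png',cv2.resize(im[v:v+100,u:u+120,::-1],None,fx=6,fy=6,interpolation=cv2.INTER_CUBIC))
E
```

```text
time_s: 3.12
ee_pos: [0.5094, 0.2396, 0.2712]
tcp_rot: [1.0, -0.001, 0.0, 0.001]
contact_force: [0.1, -0.1, 0.1]
opening: 0.04
finger_force: 0.0
time_s: 3.53
ee_pos: [0.5155, 0.3099, 0.2708]
tcp_rot: [1.0, -0.0, -0.0, 0.001]
contact_force: [0.3, -0.7, -0.1]
opening: 0.0397
finger_force: 0.0
[319.8420054  128.02188465]
259 78
```

View pics/w2c.png

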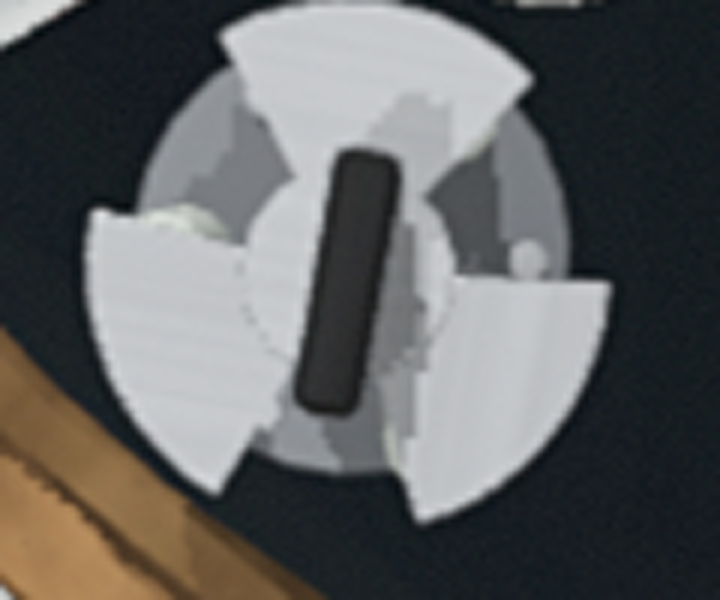

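```bash
python3 - <<'E'
from h import *
from scipy.optimize import least_squares as L
im,d,C=load('wrist')
f=lambda c:[(a/6+259,b/6+78) for a,b in c]
rim=at_z('wrist',f([(220,35),(375,3),(533,82),(610,283),(555,435),(420,523),(220,494),(115,380),(87,212)]),.063,C)
r=L(lambda p:np.hypot(*(rim[:,:2]-p[:2]).T)-p[2],[.56,.31,.046]).x;print('disc',r)
bar=at_z('wrist',f([(337,150),(400,158),(358,415),(295,403)]),.090,C);print('bar',bar.mean(0),bar.round(4).tolist())
c=r[:2]
ang=lambda P:np.degrees(np.arctan2(P[:,1]-c[1],P[:,0]-c[0])).round(1)
print('edges',ang(at_z('wrist',f([(220,35),(533,82),(610,283),(420,523),(220,494),(87,212)]),.063,C)))
print('tube bits',ang(at_z('wrist',f([(190,205),(222,228),(145,215),(490,150),(495,130),(388,450),(392,425)]),.057,C)),np.hypot(*(at_z('wrist',f([(190,205),(222,228),(145,215),(490,150),(388,450)]),.057,C)[:,:2]-c).T))
b=bar[:,:2];ax=(b[0]+b[1]-b[2]-b[3])/2;print('bar angle',np.degrees(np.arctan2(ax[1],ax[0])),np.hypot(*ax))
E
```

```text
disc [0.56445134 0.31288989 0.04611799]
bar [0.56486872 0.31287143 0.09      ] [[0.5859, 0.3144, 0.09], [0.5847, 0.3043, 0.09], [0.5434, 0.3111, 0.09], [0.5454, 0.3216, 0.09]]
edges [  28.4  -44.2  -91.5 -163.7  148.8   76.5]
tube bits [  67.    70.5   74.2  -49.4  -46.1 -167.4 -164. ] [0.03071641 0.02402768 0.03776927 0.03294247 0.03257461]
bar angle -9.707916019893789 0.04143923652308395
```

```bash

python3 -m crank '[[[2.46,-0.15,0],0.085,4],[[2.47,-0.36,0],0.085,4],[[0,0,3.4],0,4],[[0,0,3.4],0,4],[[0,0,3.4],0,4],[[0,0,3.4],0,4],[[0,0,0],0,4],[[0,0,0],0,4]]'
python3 - <<'E'
from h import *
s=ctrl.state();y=2*np.arctan2(s['tcp_rot'][1],s['tcp_rot'][0]);print(np.degrees(y),s['joint_pos'])
e=np.array([.5647,.3129,.069])-s['ee_pos'];print(np.cos(y)*e[0]+np.sin(y)*e[1],np.sin(y)*e[0]-np.cos(y)*e[1],-e[2])
E
```

```text
time_s: 4.25
ee_pos: [0.5643, 0.3126, 0.1347]
tcp_rot: [0.996, -0.086, -0.001, 0.001]
contact_force: [0.2, -0.0, 0.5]
opening: 0.0403
finger_force: 0.0
-9.81688923579806 [-0.4800266   0.62377742 -0.16314633  1.63207659  0.12216458  0.89912934
 -2.43156274]
0.00034581942537023684 -0.0003886667274283807 0.0657073978964624
```

```bash

python3 -m crank '[[[0,0,2.2],0,4],[[0,0,2.2],0,4],[[0,0,2.1],0,4],[[0,0,0],0,4],[[0,0,0],0,0.8],[[0,0,0],0,0.8],[[0,0,0],0,0.8],[[0,0,0],0,0.8]]' 40
python3 -m crank '[[[0,0,0],-0.1,0.8],[[0,0,0],-0.1,0.8],[[0,0,0],-0.1,0.8],[[0,0,0],-0.1,0.8],[[0,0,0],-0.1,0.8],[[0,0,0],-0.08,0.8],[[0,0,0],0,0.8],[[0,0,0],0,0.8]]'
python3 -m crank '[[[0,0,0],0,3.5],[[0,0,0],0,3.5],[[0,0,-3.5],0,4],[[0,0,-3.5],0,4],[[0,0,-3.5],0,4],[[0,0,-3.5],0,4],[[0,0,-3.5],0,4],[[-2.3,2.4,-1.5],0.125,4],[[-2.3,2.4,0],0.125,4],[[0,0,0],0.16,4]]'
python3 -m crank '[[[0,0,0],0,4],[[0,0,0],0,4],[[0,0,0],0,4]]'
python3 - <<'E'
from h import *
im,d,C=grab('wrist')
p=proj('wrist',[[.5647,.313,.06]],C)[0]
u,v=(p-[60,50]).astype(int);u=max(u,0);v=max(v,0);print(u,v)
cv2.imwrite('pics/w3c.png',cv2.resize(im[v:v+100,u:u+120,::-1],None,fx=6,fy=6,interpolation=cv2.INTER_CUBIC))
E
```

```text
time_s: 4.92
ee_pos: [0.5659, 0.3144, 0.0732]
tcp_rot: [0.996, -0.085, 0.002, -0.0]
contact_force: [-1.1, -3.6, 6.2]
opening: 0.011
finger_force: 40.5
time_s: 5.58
ee_pos: [0.5659, 0.3145, 0.0732]
tcp_rot: [0.979, 0.204, 0.002, 0.0]
contact_force: [-1.9, -2.9, 7.4]
opening: 0.0111
finger_force: 40.5
time_s: 6.42
ee_pos: [0.5369, 0.2484, 0.2627]
tcp_rot: [1.0, 0.012, 0.001, 0.001]
contact_force: [1.3, 0.5, -1.1]
opening: 0.0402
finger_force: 0.0
time_s: 6.67
ee_pos: [0.5378, 0.2554, 0.2607]
tcp_rot: [1.0, 0.021, 0.0, -0.0]
contact_force: [0.8, 0.0, -0.6]
opening: 0.0401
finger_force: 0.0
207 93
```

View pics/w3c.png

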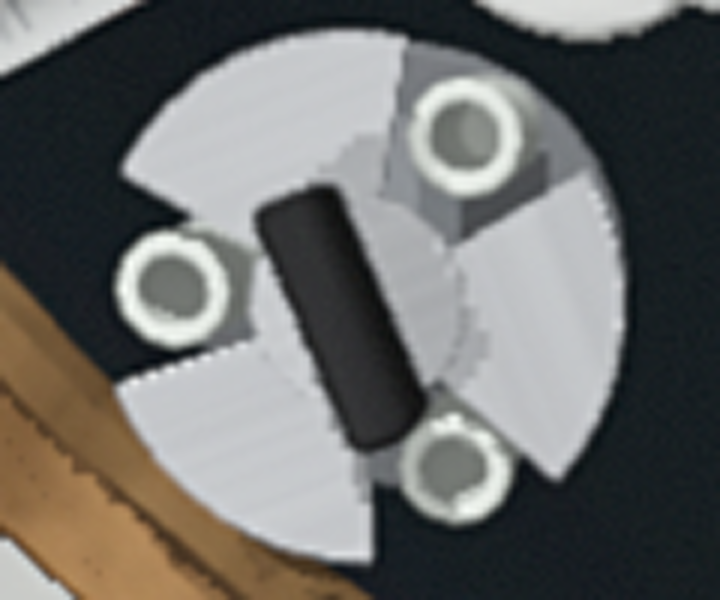

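The tubes show in the notches at (172,288), (466,137) and (457,468), with the bar running diagonally and its lower end close to the bottom tube. Next I'll measure the alignment.

```bash
python3 - <<'E'
from h import *
from scipy.optimize import least_squares as L
im,d,C=load('wrist')
f=lambda c:[(a/6+207,b/6+93) for a,b in c]
E=[(408,36),(590,168),(558,480),(374,565),(117,382),(120,172)]
rim=at_z('wrist',f(E+[(270,45),(626,300),(210,515)]),.063,C)
r=L(lambda p:np.hypot(*(rim[:,:2]-p[:2]).T)-p[2],[.56,.31,.046]).x;print('disc',r)
t=at_z('wrist',f([(466,137),(457,468),(172,288)]),.057,C);tc=t.mean(0);print(t.round(4),tc,np.hypot(*(t-tc)[:,:2].T))
for c in(tc,):
  ang=lambda P:np.degrees(np.arctan2(P[:,1]-c[1],P[:,0]-c[0])).round(1)
  e=ang(rim[:6]);print(e,[(e[0]+e[1])/2,(e[2]+e[3])/2,(e[4]+e[5])/2],ang(t))
bar=at_z('wrist',f([(258,212),(335,185),(425,412),(358,450)]),.090,C);b=bar[:,:2];ax=b[0]+b[1]-b[2]-b[3];print('bar',b.mean(0),np.degrees(np.arctan2(ax[1],ax[0])))
E
```

```text
disc [0.56446871 0.31240076 0.04638522]
[[0.5939 0.295  0.057 ]
 [0.5353 0.296  0.057 ]
 [0.5657 0.3469 0.057 ]] [0.56494745 0.31263934 0.057     ] [0.03385758 0.03404512 0.03428022]
[ -10.3  -57.8 -130.1 -177.   109.7   63. ] [np.float64(-34.05), np.float64(-153.55), np.float64(86.35)] [ -31.3 -150.7   88.7]
bar [0.56629826 0.31065214] 22.36879251123978
```

The cover is within about 0.045 rad of alignment (limit 0.12). I'll use tubes 1 and 3, which are clear of the bar. Next is the short swab: turn the tool to yaw 90° and move over it.

```bash

cat > go.py <<'E'
import sys
from h import *
s=ctrl.state();R=Ro.from_quat(s['tcp_rot']).as_matrix();t=np.array([float(a) for a in sys.argv[1:4]])
print('cm',(R.T@(t-s['ee_pos'])*100).round(2),'yaw',np.degrees(np.arctan2(R[1,0],R[0,0])).round(2),'tilt',R[2,:2].round(4),'j7',round(s['joint_pos'][6],2),s['opening'])
E
python3 -m crank '[[[0,0,0],-0.12,4],[[0,0,0],-0.12,4],[[0,0,0],-0.12,4],[[0,0,0],-0.12,4],[[0,0,0],-0.12,4],[[0,0,0],-0.12,4],[[0,0,0],-0.12,4],[[0,0,0],-0.12,4],[[0,0,0],-0.12,4],[[0,0,0],-0.12,4]]'|head -2
python3 -m crank '[[[0,0,0],-0.12,4],[[0,0,0],-0.12,4],[[0,0,0],-0.089,4],[[-3.55,-0.55,0],0,3.5],[[-3.55,-0.55,0],0,3.5],[[-3.55,-0.55,0],0,3.5],[[-3.55,-0.55,0],0,3.5],[[-3.55,-0.55,0],0,3.5],[[-3.55,-0.55,0],0,3.5]]'|head -2
python3 -m crank '[[[-3.55,-0.55,0],0,3.5],[[-3.55,-0.55,0],0,3.5],[[-3.55,-0.55,0],0,3.5],[[-3.55,-0.55,0],0,3.5],[[-3.55,-0.55,0],0,3.5],[[-3.55,-0.55,0],0,3.5],[[0,0,0],0,3.5],[[0,0,0],0,3.5],[[0,0,0],0,3.5]]'
python3 go.py .4723 -.1711 .079
```

```text
time_s: 7.55
ee_pos: [0.5378, 0.2551, 0.2599]
time_s: 8.3
ee_pos: [0.5033, 0.0405, 0.2601]
time_s: 9.05
ee_pos: [0.4697, -0.1706, 0.2601]
tcp_rot: [0.709, 0.706, 0.0, -0.0]
contact_force: [0.5, 0.5, -0.1]
opening: 0.0347
finger_force: 0.0
cm [-0.07  0.26 18.11] yaw 89.77 tilt [0.0012 0.0001] j7 0.01 0.034706186788380784
```

```bash

python3 -m crank '[[[-0.07,0.26,3.1],0,3.5],[[0,0,3],0,3.5],[[0,0,3],0,3.5],[[0,0,3],0,3.5],[[0,0,3],0,3.5],[[0,0,3],0,3.5],[[0,0,0],0,3.5],[[0,0,0],0,3.5]]' 40
python3 go.py .4723 -.1711 .079
python3 -m crank '[[[0,0,0],0,0.8],[[0,0,0],0,0.8],[[0,0,0],0,0.8],[[0,0,0],0,0.8],[[0,0,0],0,0.8]]'
```

```text
time_s: 9.72
ee_pos: [0.4717, -0.1701, 0.0788]
tcp_rot: [0.708, 0.706, -0.0, -0.001]
contact_force: [-0.1, -0.1, 0.8]
opening: 0.035
finger_force: 0.0
cm [-0.1   0.07 -0.02] yaw 89.87 tilt [ 0.0017 -0.0024] j7 -0.2 0.035045860724886725
time_s: 10.13
ee_pos: [0.4728, -0.1723, 0.0808]
tcp_rot: [0.709, 0.705, 0.001, 0.001]
contact_force: [-1.0, 1.0, 8.3]
opening: 0.0108
finger_force: 39.8
```

```bash

python3 -m crank '[[[0,0,-2],0,0.8],[[0,0,-3],0,0.8],[[0,0,-3],0,0.8],[[0,0,-3],0,0.8],[[0,0,0],0,0.8],[[0,0,0],0,0.8],[[0,0,0],0,0.8]]'
python3 - <<'E'
from h import *
im,d,C=grab('wrist','w4.png')
print(proj('wrist',[[.434,-.0045,.052]],C))
E
python3 go.py .434 -.0045 .2
```

```text
time_s: 10.72
ee_pos: [0.4713, -0.1724, 0.1894]
tcp_rot: [0.709, 0.705, -0.0, 0.0]
contact_force: [-0.8, -0.0, -1.0]
opening: 0.0109
finger_force: 39.2
[[270.92632258 -29.71731468]]
cm [16.75 -3.81 -1.12] yaw 89.64 tilt [-0.    -0.001] j7 -0.07 0.010539056111605103
```

View pics/w4.png

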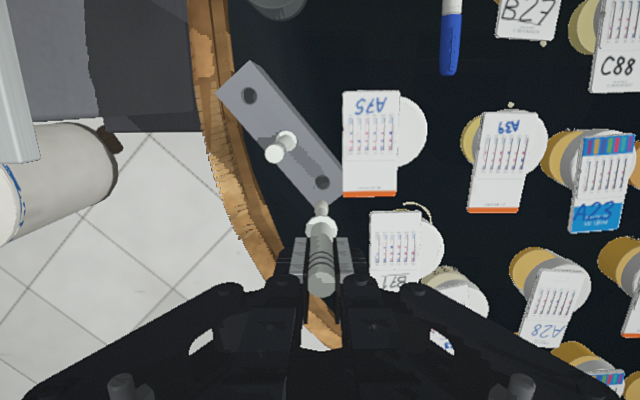

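The picture shows the short swab held upright with its collar at about (321,228) and tip at (321,208). The pot is only just in view at the top edge, so I'll shift toward it and look again.

```bash

python3 -m crank '[[[2.5,-1,0],0,0.8],[[2.5,-1,0],0,0.8],[[2.5,-1,0],0,0.8],[[2.5,-0.8,0],0,0.8],[[0,0,0],0,0.8],[[0,0,0],0,0.8],[[0,0,0],0,0.8]]'|head -2
python3 - <<'E'
from h import *
im,d,C=grab('wrist')
print(proj('wrist',[[.434,-.0045,.052],[.434,-.0045,.0]],C))
print(ctrl.state()['ee_pos'])
c=np.hstack([im[0:160,180:340],im[160:320,240:400]])[:,:,::-1]
cv2.imwrite('pics/w5.png',cv2.resize(c,None,fx=2.5,fy=2.5,interpolation=cv2.INTER_CUBIC))
E
```

```text
time_s: 11.35
ee_pos: [0.4341, -0.0723, 0.1887]
[[321.03678354 105.96310116]
 [321.11564943 105.49294744]]
[ 0.43426456 -0.0726595   0.18873011]
```

View pics/w5.png

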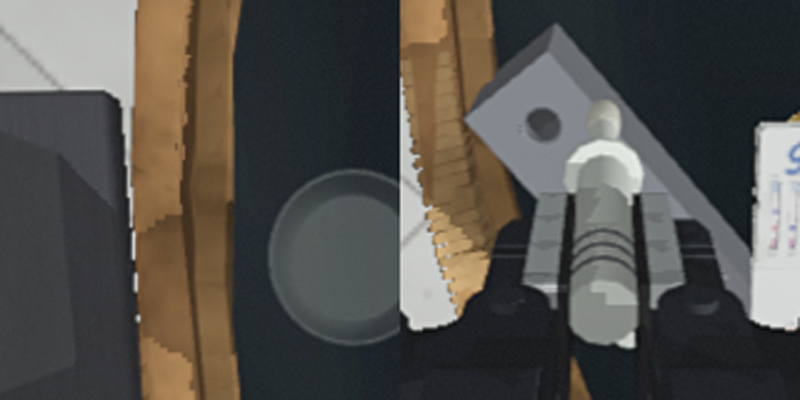

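```bash
python3 - <<'E'
from h import *
im,d,C=load('wrist');i=ctrl.camera_info('wrist');e=np.array(ctrl.state()['ee_pos'])
print('pot',at_z('wrist',[(322.6,103)],.052,C))
print('depth from collar width',i['fx']*.018/30.4)
for off in np.arange(.015,.036,.004):   # collar underside below TCP
    z=e[2]-off
    k=[[e[0],e[1]+.009,z+.003],[e[0]-.009,e[1],z+.003],[e[0]+.009,e[1],z+.003],[e[0],e[1]+.0045,z-.048]]
    q=proj('wrist',k,C);print(round(off,3),((q-[240,160])*2.5+[400,0]).round(0).tolist())
E
```

```text
pot [[ 0.43530955 -0.0021248   0.052     ]]
depth from collar width 0.19122846626815254
0.015 [[604.0, 171.0], [561.0, 211.0], [648.0, 211.0], [604.0, 115.0]]
0.019 [[604.0, 163.0], [562.0, 203.0], [647.0, 203.0], [604.0, 110.0]]
0.023 [[604.0, 157.0], [563.0, 196.0], [646.0, 195.0], [604.0, 106.0]]
0.027 [[604.0, 150.0], [564.0, 188.0], [645.0, 188.0], [604.0, 102.0]]
0.031 [[604.0, 144.0], [565.0, 181.0], [644.0, 181.0], [604.0, 98.0]]
0.035 [[604.0, 138.0], [566.0, 175.0], [643.0, 174.0], [604.0, 94.0]]
```

```bash

python3 go.py .4347 -.003 .089
python3 -m crank '[[[3.5,0,0],0,0.8],[[3.47,0.05,0],0,0.8],[[0,0,0],0,0.8],[[0,0,2.5],0,0.8],[[0,0,2.5],0,0.8],[[0,0,2.5],0,0.8],[[0,0,1.9],0,0.8],[[0,0,0.5],0,0.8],[[0,0,0],0,0.8]]'
python3 go.py .4347 -.003 .089
```

```text
cm [6.97 0.01 9.97] yaw 89.61 tilt [ 0.0001 -0.001 ] j7 -0.25 0.01073951264565025
time_s: 12.15
ee_pos: [0.4346, -0.0028, 0.0891]
tcp_rot: [0.709, 0.705, -0.001, -0.001]
contact_force: [-0.6, -0.0, -0.2]
opening: 0.0104
finger_force: 39.2
cm [-0.02  0.01  0.01] yaw 89.63 tilt [ 0.     -0.0031] j7 -0.6 0.010385639610300458
```

```bash

for i in 1 ; do python3 -m crank '[[[0,0,0.1],0,0.8],[[0,0,0],0,0.8],[[0,0,0],0,0.8]]'|sed -n '2p;4p'; python3 -m crank '[[[0,0,0.1],0,0.8],[[0,0,0],0,0.8],[[0,0,0],0,0.8]]'|sed -n '2p;4p'; done
```

```text
ee_pos: [0.436, -0.0023, 0.0902]
contact_force: [0.1, 0.6, 0.0]
ee_pos: [0.4354, -0.0023, 0.0887]
contact_force: [0.4, 0.6, 0.2]
```

```bash

python3 -m crank '[[[0,0,0.15],0,0.8],[[0,0,0],0,0.8],[[0,0,0],0,0.8],[[0,0,0],0,0.8]]'|sed -n '2p;4p'
python3 -m crank '[[[0,0,-3],0,0.8],[[0,0,-3],0,0.8],[[0,0,-3],0,0.8],[[0,0,-1.4],0,0.8],[[2.9,1.1,0],0,0.8],[[2.9,1.1,0],0,0.8],[[2.9,1.1,0],0,0.8],[[2.9,1.1,0],0,0.8]]'|sed -n '2p;4p'
python3 -m crank '[[[2.9,1.1,0],0,0.8],[[2.9,1.1,0],0,0.8],[[2.9,1.1,0],0,0.8],[[2.9,1.1,0],0,0.8],[[2.9,1.1,0],0,0.8],[[2.9,1.1,0],0,0.8],[[2.9,1.1,0],0,0.8],[[2.9,1,0],0,0.8],[[0,0,0],0,0.8],[[0,0,0],0,0.8]]'|sed -n '2p;4p'
python3 -m crank '[[[0,0,0],0,0.8],[[0,0,0],0,0.8]]'|sed -n '2p;4p'
python3 go.py .5653 .3469 .086
```

```text
ee_pos: [0.4352, -0.0022, 0.0868]
contact_force: [-0.3, 0.7, -1.0]
ee_pos: [0.4803, 0.1145, 0.191]
contact_force: [0.8, -1.1, -0.2]
ee_pos: [0.5676, 0.3471, 0.19]
contact_force: [-0.2, -0.9, -0.4]
ee_pos: [0.5683, 0.3437, 0.1906]
contact_force: [0.6, -0.8, -1.0]
cm [ 0.33 -0.3  10.46] yaw 89.6 tilt [-0.0012 -0.0002] j7 -0.96 0.010746289103518184
```

```bash

python3 -m crank '[[[0.1,-0.3,4.0],0,0.8],[[0,0,0],0,0.8],[[0,0,0],0,0.8],[[0,0,0],0,0.8]]'|sed -n '2p;4p'
python3 -m crank '[[[0,0,0],0,0.8],[[0,0,0],0,0.8]]'|sed -n '2p;4p'
python3 - <<'E'
from h import *
im,d,C=grab('wrist')
p=proj('wrist',[[.5657,.3469,.057]],C)[0];print(p)
u,v=(p-[70,75]).astype(int);print(u,v)
cv2.imwrite('pics/w6.png',cv2.resize(im[v:v+120,u:u+140,::-1],None,fx=5,fy=5,interpolation=cv2.INTER_CUBIC))
E
python3 go.py .5657 .3469 .086
```

```text
ee_pos: [0.5658, 0.3455, 0.1521]
contact_force: [0.3, 0.4, 0.6]
ee_pos: [0.566, 0.3463, 0.1525]
contact_force: [-0.1, 0.3, 0.5]
[320.694268  197.5037138]
250 122
cm [ 0.05 -0.03  6.62] yaw 89.63 tilt [0.0011 0.0016] j7 -0.99 0.010640259722773536
```

View pics/w6.png

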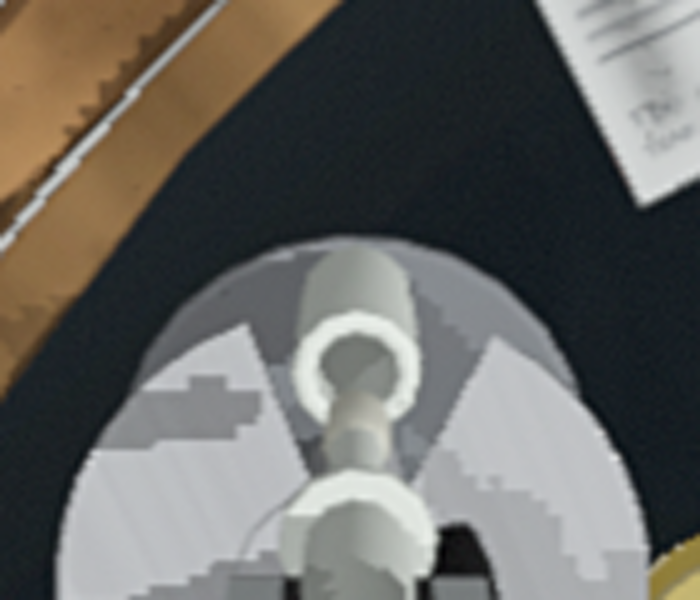

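The tube mouth appears at (358,368) in the crop and the tip's lower end at about (358,405). They line up sideways, so the remaining check is y.

```bash
python3 - <<'E'
from h import *
im,d,C=load('wrist');e=np.array(ctrl.state()['ee_pos'])
print(e,at_z('wrist',[(358/5+250,368/5+122)],.057,C))
for off in(.075,.077,.080):
    q=proj('wrist',[[e[0],e[1]+.0045,e[2]-off],[e[0],e[1],e[2]-off],[e[0]-.0045,e[1],e[2]-off],[e[0]+.0045,e[1],e[2]-off]],C);print(off,((q-[250,122])*5).round(0).tolist())
E
```

```text
[0.5658981  0.34630643 0.15223637] [[0.56640138 0.34841302 0.057     ]]
0.075 [[355.0, 391.0], [355.0, 422.0], [323.0, 422.0], [387.0, 422.0]]
0.077 [[355.0, 387.0], [355.0, 417.0], [323.0, 418.0], [387.0, 417.0]]
0.08 [[355.0, 381.0], [355.0, 411.0], [324.0, 411.0], [386.0, 411.0]]
```

```bash

python3 -m crank '[[[0.14,0,0],0,0.8],[[0,0,1],0,0.8],[[0,0,1],0,0.8],[[0,0,0.8],0,0.8],[[0,0,0],0,0.8],[[0,0,0],0,0.8]]'|sed -n '2p;4p'
python3 -m crank '[[[0,0,1],0,0.8],[[0,0,1],0,0.8],[[0,0,1],0,0.8],[[0,0,0],0,0.8],[[0,0,0],0,0.8]]'|sed -n '2p;4p'
python3 -m crank '[[[0,0,0.3],0,0.8],[[0,0,0.3],0,0.8],[[0,0,0],0,0.8],[[0,0,0],0,0.8]]'|sed -n '2p;4p'
```

```text
ee_pos: [0.5649, 0.347, 0.1217]
contact_force: [-0.6, 0.0, 0.9]
ee_pos: [0.5649, 0.3471, 0.0918]
contact_force: [-0.4, 0.5, -0.3]
ee_pos: [0.5653, 0.3475, 0.0868]
contact_force: [-0.5, 0.3, 0.2]
```

```bash

python3 -m crank '[[[0,0,0.15],0,0.8],[[0,0,0],0,0.8],[[0,0,0],0,0.8]]'|sed -n '2p;4p'
python3 -m crank '[[[0,0,0.15],0,0.8],[[0,0,0],0,0.8],[[0,0,0],0,0.8]]'|sed -n '2p;4p'
python3 -m crank '[[[0,0,0.1],0,0.8],[[0,0,0],0,0.8],[[0,0,0],0,0.8]]'|sed -n '2p;4p'
```

```text
ee_pos: [0.5656, 0.3477, 0.086]
contact_force: [-0.1, -0.6, 4.8]
ee_pos: [0.5658, 0.348, 0.0858]
contact_force: [-3.0, -3.4, 15.9]
ee_pos: [0.5659, 0.3481, 0.0858]
contact_force: [-6.4, -4.0, 24.6]
```

```bash

python3 -m crank '[[[0,0,-0.2],0,0.8],[[0,0,0],0,2.4],[[0,0,0],0,2.4],[[0,0,0],0,2.4],[[0,0,-2.5],0,2.4],[[0,0,-3],0,2.4],[[0,0,-3],0,3.4],[[0,0,-3],0,3.4],[[0,0,-3],0,3.4]]'|sed -n '2p;4,5p'
python3 -m crank '[[[-4,-1,0],0,3.5],[[-4,-1,0],0,3.5],[[-4,-1,0],0,3.5],[[-4,-1,0],0,3.5],[[-4,-1,0],0,3.5],[[-4,-1,0],0,3.5],[[-4,-1,0],0,3.5],[[-4,-1,0],0,3.5],[[-4,-1,0],0,3.5],[[-4,-1,0],0,3.5]]'|sed -n '2p'
python3 -m crank '[[[-3.9,-1.1,0],0,3.5],[[-3.9,-1.1,0],0,3.5],[[0,0,0],0,3.5],[[0,0,0],0,3.5],[[0,0,0],0,3.5]]'|sed -n '2p'
python3 go.py .442 -.1337 .095
python3 - <<'E'
from h import *
im,d,C=grab('top')
cv2.imwrite('pics/t2.png',cv2.resize(im[150:250,200:400,::-1],None,fx=4,fy=4,interpolation=cv2.INTER_CUBIC))
E
```

```text
ee_pos: [0.5651, 0.3473, 0.2307]
contact_force: [0.7, -0.0, -0.2]
opening: 0.034
ee_pos: [0.462, -0.0537, 0.2296]
ee_pos: [0.4406, -0.1294, 0.2297]
cm [-0.44  0.14 13.47] yaw 89.63 tilt [0.0007 0.0001] j7 -0.07 0.0350689268132029
```

View pics/t2.png

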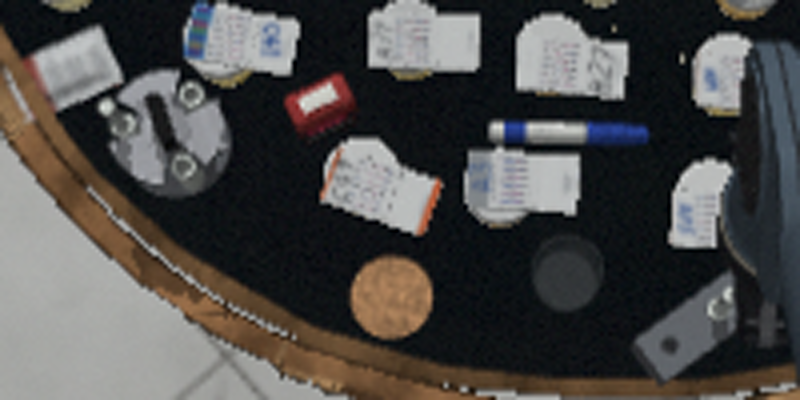

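The short swab stands in its tube. The pot has been knocked: its crop centre moved from (551,313) to (567,272). Now the mid swab.

```bash

python3 -m crank '[[[-0.4,0.14,2.6],0,3.5],[[0,0,2.8],0,3.5],[[0,0,2.8],0,3.5],[[0,0,2.8],0,3.5],[[0,0,2.5],0,3.5],[[0,0,0],0,3.5],[[0,0,0],0,3.5],[[0,0,0],0,3.5]]' 40|sed -n '2p;4,5p'
python3 go.py .442 -.1337 .095
python3 -m crank '[[[0,0,0],0,0.8],[[0,0,0],0,0.8],[[0,0,0],0,0.8],[[0,0,0],0,0.8],[[0,0,0],0,0.8]]'|sed -n '2p;4,6p'
python3 -m crank '[[[0,0,-2],0,0.8],[[0,0,-3],0,0.8],[[0,0,-3],0,0.8],[[0,0,-3],0,0.8],[[1.5,0.7,0],0,0.8],[[1.5,0.7,0],0,0.8],[[0,0,0],0,0.8],[[0,0,0],0,0.8],[[0,0,0],0,0.8]]'|sed -n '2p;4,6p'
python3 - <<'E'
from h import *
im,d,C=grab('wrist')
t=load('top');a=at_z('top',[(567/4+200,272/4+150)],.03,t[2]);print(a,at_z('top',[(551/4+200,313/4+150)],.03,t[2]))
print(proj('wrist',a+[[0,0,.022]],C), ctrl.state()['ee_pos'])
cv2.imwrite('pics/w7.png',cv2.resize(im[0:270,160:480,::-1],None,fx=2.2,fy=2.2,interpolation=cv2.INTER_CUBIC))
E
```

```text
ee_pos: [0.4429, -0.1328, 0.0959]
contact_force: [-0.5, -0.2, 0.5]
opening: 0.0352
cm [-0.09 -0.09  0.09] yaw 89.77 tilt [0.0002 0.0011] j7 -0.26 0.03524199949926717
ee_pos: [0.4427, -0.134, 0.096]
contact_force: [-0.9, 0.0, 9.1]
opening: 0.0108
finger_force: 39.8
ee_pos: [0.4556, -0.1044, 0.2048]
contact_force: [-0.5, 0.2, -0.2]
opening: 0.0106
finger_force: 39.2
[[ 0.46845369 -0.01401092  0.03      ]] [[ 0.43458078 -0.00256447  0.03      ]]
[[335.85656324  78.6349039 ]] [ 0.45549373 -0.10456519  0.20468104]
```

View pics/w7.png

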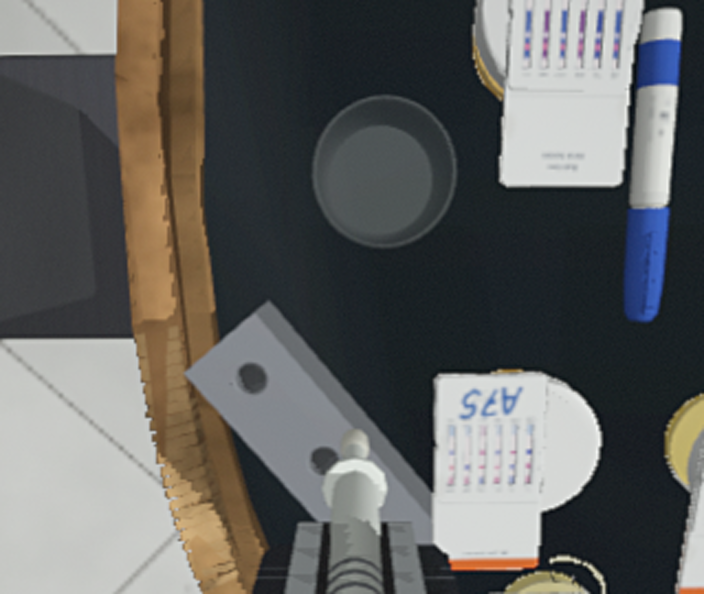

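The mid swab is held, and the pot rim is centred at crop (385,167). The pot stands clear of its neighbours.

```bash

python3 - <<'E'
from h import *
_,d,C=load('wrist');print(at_z('wrist',[(335,75.9)],.052,C))
E
python3 go.py .4684 -.0130 .102
```

```text
[[ 0.4677013  -0.01177392  0.052     ]]
cm [ 9.17  1.24 10.26] yaw 89.62 tilt [-0.0003 -0.0007] j7 -0.18 0.011053835514767327
```

```bash

python3 -m crank '[[[3.1,0.4,0],0,0.8],[[3.1,0.4,0],0,0.8],[[3,0.4,0],0,0.8],[[0,0,0],0,0.8],[[0,0,2.5],0,0.8],[[0,0,2.5],0,0.8],[[0,0,2.5],0,0.8],[[0,0,1.8],0,0.8],[[0,0,0.6],0,0.8],[[0,0,0],0,0.8]]'|sed -n '2p;4p'
python3 -m crank '[[[0,0,0.2],0,0.8],[[0,0,0],0,0.8],[[0,0,0],0,0.8],[[0,0,0],0,0.8]]'|sed -n '2p;4p'
python3 go.py .468 -.0124 .102
```

```text
ee_pos: [0.4675, -0.0126, 0.1046]
contact_force: [-0.7, 0.3, 0.4]
ee_pos: [0.4691, -0.0121, 0.1046]
contact_force: [0.6, -0.0, -0.9]
cm [-0.03 -0.11  0.26] yaw 89.64 tilt [-0.0002  0.0015] j7 -0.53 0.010976452473246608
```

```bash

python3 -m crank '[[[0,0,0.2],0,0.8],[[0,0,0],0,0.8],[[0,0,0],0,0.8],[[0,0,0],0,0.8]]'|sed -n '2p;4p'
python3 -m crank '[[[0,0,0.1],0,0.8],[[0,0,0],0,0.8],[[0,0,0],0,0.8],[[0,0,0],0,0.8]]'|sed -n '2p;4p'
```

```text
ee_pos: [0.4685, -0.012, 0.1019]
contact_force: [-0.5, 0.5, 0.1]
ee_pos: [0.4685, -0.012, 0.1008]
contact_force: [0.2, -1.0, -0.3]
```

```bash

python3 -m crank '[[[0,0,-2.6],0,0.8],[[0,0,-2.6],0,0.8],[[0,0,-2.6],0,0.8],[[0,0,-2.6],0,0.8],[[3,1.26,0],0,0.8],[[3,1.26,0],0,0.8],[[3,1.26,0],0,0.8],[[3,1.26,0],0,0.8],[[3,1.26,0],0,0.8],[[3,1.26,0],0,0.8]]'|sed -n '2p'
python3 -m crank '[[[3.2,1.25,0],0,0.8],[[3.2,1.25,0],0,0.8],[[3.2,1.25,0],0,0.8],[[3.2,1.25,0],0,0.8],[[0,0,0],-0.1,0.8],[[0,0,0],-0.1,0.8],[[0,0,0],-0.1,0.8],[[0,0,0],-0.1,0.8],[[0,0,0],-0.1,0.8],[[0,0,0],-0.1,0.8]]'|sed -n '2p'
python3 -m crank '[[[0,0,0],-0.1,0.8],[[0,0,0],-0.1,0.8],[[0,0,0],-0.11,0.8],[[0,0,0],-0.12,0.8],[[0,0,0],0,0.8],[[0,0,0],0,0.8],[[0,0,0],0,0.8]]'|sed -n '2p;4p'
python3 go.py .594 .2957 .167
```

```text
ee_pos: [0.5456, 0.169, 0.2048]
ee_pos: [0.5959, 0.2952, 0.2045]
ee_pos: [0.596, 0.2952, 0.2047]
contact_force: [-1.2, 0.4, -0.7]
cm [ 0.2  -0.06  3.77] yaw 148.44 tilt [ 0.0002 -0.0002] j7 0.02 0.010646937268875759
```

```bash

python3 -m crank '[[[0.2,-0.06,1.8],0,0.8],[[0,0,1.9],0,0.8],[[0,0,0],0,0.8],[[0,0,0],0,0.8],[[0,0,0],0,0.8],[[0,0,0],0,0.8]]'|sed -n '2p;4p'
python3 - <<'E'
from h import *
im,d,C=grab('wrist');e=np.array(ctrl.state()['ee_pos'])
p=proj('wrist',[[.594,.2957,.057]],C)[0];print(p)
u,v=(p-[70,65]).astype(int);print(u,v,e)
off=.092;k=[[e[0],e[1],e[2]-off]]
print('tip',(proj('wrist',k,C)-[u,v])*5)
cv2.imwrite('pics/w8.png',cv2.resize(im[v:v+120,u:u+140,::-1],None,fx=5,fy=5,interpolation=cv2.INTER_CUBIC))
E
```

```text
ee_pos: [0.5944, 0.2963, 0.1691]
contact_force: [0.3, -0.0, -0.2]
[320.77071787 192.97306416]
250 127 [0.59440327 0.29630764 0.16906138]
tip [[358.71443062 365.63573881]]
```

View pics/w8.png

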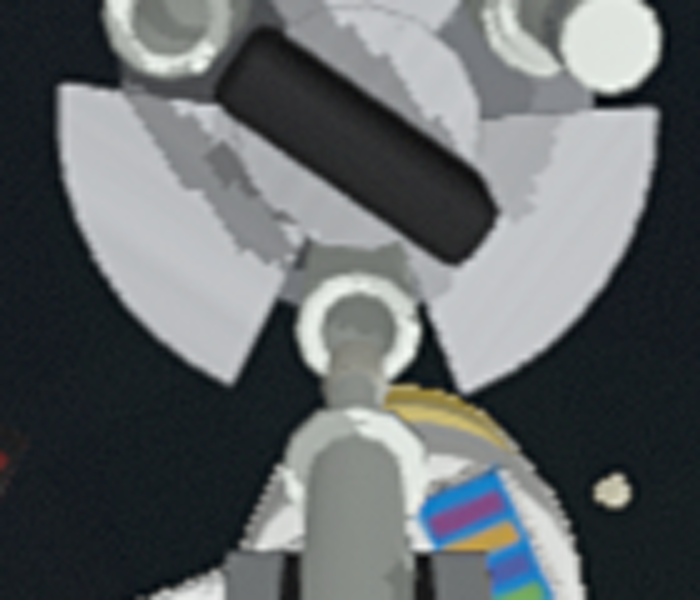

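The tip is centred over the tube 1 mouth (359,328), so I'll insert.

```bash
python3 go.py .594 .2957 .101
python3 -m crank '[[[0,0,1],0,0.8],[[0,0,1],0,0.8],[[0,0,1],0,0.8],[[0,0,0],0,0.8],[[0,0,0],0,0.8]]'|sed -n '2p;4p'
python3 -m crank '[[[0,0,1],0,0.8],[[0,0,1],0,0.8],[[0,0,1],0,0.8],[[0,0,0.3],0,0.8],[[0,0,0],0,0.8],[[0,0,0],0,0.8]]'|sed -n '2p;4p'
```

```text
cm [ 0.01 -0.08  6.81] yaw 148.63 tilt [-0.0007  0.0016] j7 -0.01 0.01093019631777486
ee_pos: [0.5939, 0.2955, 0.1367]
contact_force: [-0.5, 0.1, -0.9]
ee_pos: [0.5939, 0.2957, 0.1045]
contact_force: [1.1, 0.0, 0.0]
```

```bash

python3 -m crank '[[[0,0,0.2],0,0.8],[[0,0,0],0,0.8],[[0,0,0],0,0.8]]'|sed -n '2p;4p'
python3 -m crank '[[[0,0,0.15],0,0.8],[[0,0,0],0,0.8],[[0,0,0],0,0.8]]'|sed -n '2p;4p'
python3 -m crank '[[[0,0,0.15],0,0.8],[[0,0,0],0,0.8],[[0,0,0],0,0.8]]'|sed -n '2p;4p'
```

```text
ee_pos: [0.594, 0.2959, 0.1031]
contact_force: [0.9, 0.2, -1.0]
ee_pos: [0.594, 0.2958, 0.1013]
contact_force: [0.1, 0.9, -0.9]
ee_pos: [0.5943, 0.2961, 0.1011]
contact_force: [-1.7, -1.9, 9.4]
```

```bash

python3 -m crank '[[[0,0,0.15],0,0.8],[[0,0,0],0,0.8],[[0,0,-0.25],0,0.8],[[0,0,0],0,2.4],[[0,0,0],0,2.4],[[0,0,0],0,2.4],[[0,0,-2.5],0,2.4],[[0,0,-3],0,2.4],[[0,0,-3],0,3.4],[[0,0,-3],0,3.4]]'|sed -n '2p;4,5p'
python3 -m crank '[[[0,0,-1],-0.11,5],[[0,0,0],-0.11,6],[[0,0,0],-0.11,7],[[0,0,0],-0.11,8.2],[[0,0,0],-0.11,8.2],[[1.2,-3.1,0],0,8.2],[[1.2,-3.1,0],0,8.2],[[1.2,-3.1,0],0,8.2],[[1.2,-3.1,0],0,8.2]]'|sed -n '2p'
python3 -m crank '[[[1.2,-3.1,0],0,8.2],[[1.2,-3.1,0],0,8.2],[[1.2,-3.1,0],0,8.2],[[1.2,-3.1,0],0,8.2],[[1.2,-3.1,0],0,8.2],[[1.2,-3.1,0],0,8.2],[[0,0,0],0,8.2],[[0,0,0],0,8.2],[[0,0,0],0,8.2]]'|sed -n '2p'
python3 go.py .468 -.0124 .012
python3 - <<'E'
from h import *
w=grab('wrist')[0];t,_,C=grab('top')
a=cv2.resize(t[150:250,200:400],None,fx=4,fy=4,interpolation=cv2.INTER_CUBIC);cv2.imwrite('pics/t3.png',a[:,:,::-1]);cv2.imwrite('pics/w9.png',w[:,:,::-1])
E
```

```text
ee_pos: [0.5936, 0.2957, 0.2165]
contact_force: [1.3, 1.0, -0.2]
opening: 0.034
ee_pos: [0.5455, 0.1704, 0.2251]
ee_pos: [0.4752, -0.0143, 0.2259]
cm [ 0.73  0.18 21.39] yaw -179.84 tilt [-0.0004  0.0006] j7 0.92 0.08193433402232453
```

View pics/w9.png

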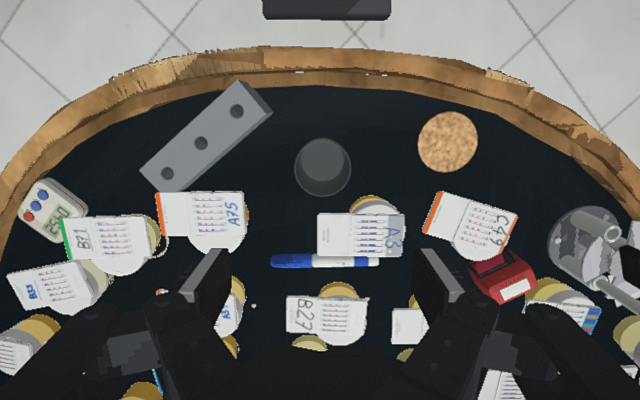

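View pics/t3.png

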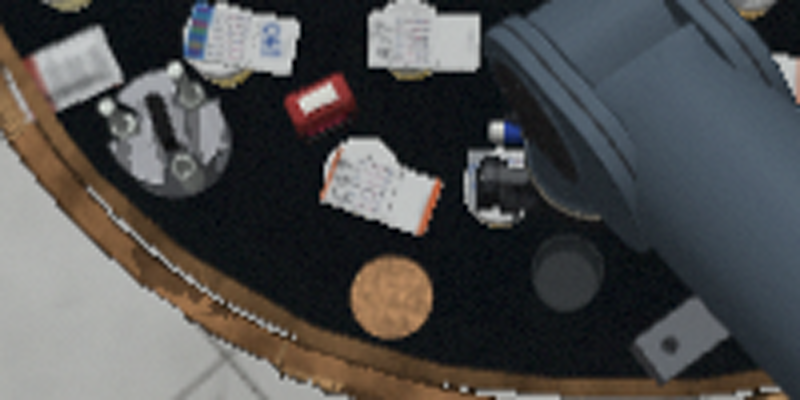

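Both swabs stand in their tubes and the pot hasn't moved again (wrist (323,167), top crop (567,272)). The coaster is at wrist pixel (447,142).

```bash

python3 - <<'E'
from h import *
_,d,C=load('wrist');print(at_z('wrist',[(322.5,167)],.045,C),at_z('wrist',[(447.5,142)],.003,C))
E
python3 -m crank '[[[0.37,0.1,0],0,8.2],[[0.37,0.1,0],0,8.2],[[0,0,3.4],0,8.2],[[0,0,3.4],0,8.2],[[0,0,3.4],0,8.2],[[0,0,0],0,8.2],[[0,0,0],0,8.2]]' 25|sed -n '2p'
python3 go.py .468 -.0124 .013
```

```text
[[ 0.4665015  -0.01335304  0.045     ]] [[0.44531847 0.12767642 0.003     ]]
ee_pos: [0.4666, -0.0117, 0.1235]
cm [-0.17 -0.08 11.05] yaw -179.68 tilt [0.0029 0.0006] j7 0.74 0.08167358965764655
```

```bash

python3 -m crank '[[[0,0,2.5],0,8.2],[[0,0,2.5],0,8.2],[[0,0,2.5],0,8.2],[[0,0,2],0,8.2],[[0,0,1.4],0,8.2],[[0,0,0],0,8.2],[[0,0,0],0,8.2]]'|sed -n '2p;4p'
python3 go.py .4672 -.0124 .014
python3 -m crank '[[[0,0,0],0,7],[[0,0,0],0,6.4],[[0,0,0],0,6],[[0,0,0],0,5.5],[[0,0,0],0,5.4],[[0,0,0],0,5.4],[[0,0,0],0,5.4]]'|sed -n '2p;4,6p'
```

```text
ee_pos: [0.4688, -0.0121, 0.0163]
contact_force: [0.2, -0.8, 0.1]
cm [ 0.16 -0.03  0.23] yaw -179.8 tilt [-0.0017  0.0001] j7 0.5 0.08196463301681592
ee_pos: [0.4683, -0.0127, 0.0161]
contact_force: [-0.9, -1.6, 13.3]
opening: 0.056
finger_force: 23.8
```

```bash

python3 -m crank '[[[0,0,-1],0,5.4],[[0,0,-2],0,5.4],[[0,0,-2],0,5.4],[[0.36,2.3,0],0,5.4],[[0.36,2.3,0],0,5.4],[[0.36,2.3,0],0,5.4],[[0.36,2.3,0],0,5.4],[[0.36,2.3,0],0,5.4],[[0.36,2.5,0],0,5.4],[[0,0,0],0,5.4]]'|sed -n '2p;4,6p'
python3 -m crank '[[[0,0,0],0,5.4],[[0,0,0],0,5.4],[[0,0,0],0,5.4]]'|sed -n '2p;4,6p'
python3 go.py .4465 .1275 .019
python3 - <<'E'
from h import *
w=grab('wrist')[0]
print(proj('wrist',[[.446,.1274,.003]],load('wrist')[2]))
cv2.imwrite('pics/w10.png',cv2.resize(w[60:320,160:480,::-1],None,fx=2.2,fy=2.2,interpolation=cv2.INTER_CUBIC))
E
```

```text
ee_pos: [0.4453, 0.1329, 0.0661]
contact_force: [-0.0, 0.4, 0.7]
opening: 0.0561
finger_force: 27.0
ee_pos: [0.4456, 0.1261, 0.0648]
contact_force: [0.7, 0.4, -0.7]
opening: 0.0563
finger_force: 27.0
cm [-0.09  0.15  4.58] yaw -179.9 tilt [ 0.0002 -0.001 ] j7 0.32 0.056319899076702123
[[324.02231942 214.51402641]]
```

View pics/w10.png

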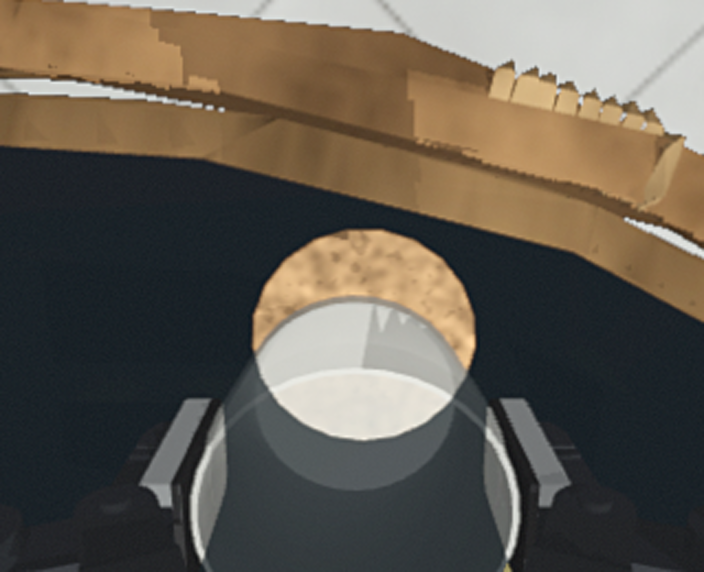

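The pot is upright in the grip and the coaster centre is at crop (364,335), so I'll lower it.

```bash

python3 - <<'E'
from h import *
_,d,C=load('wrist');print(at_z('wrist',[(364/2.2+160,335/2.2+60)],.003,C))
e=np.array(ctrl.state()['ee_pos']);zb=e[2]-.016
a=np.linspace(0,6.28,9)
for dx in(-.003,0,.003):
  q=proj('wrist',np.c_[e[0]+dx+.029*np.cos(a),e[1]+.029*np.sin(a),np.full(9,zb)],C);q=(q-[160,60])*2.2;print(dx,q.min(0),q.max(0))
E
python3 -m crank '[[[-0.05,0.12,1.5],0,5.4],[[0,0,1.5],0,5.4],[[0,0,1],0,5.4],[[0,0,0.3],0,5.4],[[0,0,0],0,5.4],[[0,0,0],0,5.4]]'|sed -n '2p;4,6p'
python3 go.py .446 .1275 .019
```

```text
[[0.44441666 0.12834542 0.003     ]]
-0.003 [236.10380366 272.56880144] [477.18980262 496.03773979]
0 [236.65773    285.23510302] [476.54002709 506.447306  ]
0.003 [237.20804117 297.77356486] [475.89474382 516.75227296]
ee_pos: [0.4461, 0.1282, 0.022]
contact_force: [0.1, -0.1, -0.9]
opening: 0.0562
finger_force: 27.0
cm [ 0.01 -0.07  0.3 ] yaw -179.85 tilt [ 0.0001 -0.    ] j7 0.22 0.0562123718203506
```

```bash

python3 -m crank '[[[0.05,0,0.2],0,5.4],[[0,0,0],0,5.4],[[0,0,0],0,5.4]]'|sed -n '2p;4p'
python3 -m crank '[[[0,0,0.15],0,5.4],[[0,0,0],0,5.4],[[0,0,0],0,5.4]]'|sed -n '2p;4p'
```

```text
ee_pos: [0.4457, 0.1285, 0.0201]
contact_force: [0.4, -0.4, -0.4]
ee_pos: [0.4459, 0.1286, 0.019]
contact_force: [-0.8, -1.9, 10.7]
```

```bash

python3 -m crank '[[[0,0,-0.05],0,5.8],[[0,0,0],0,6.2],[[0,0,0],0,7],[[0,0,0],0,8],[[0,0,0],0,8.2],[[0,0,0],0,8.2],[[0,0,-2],0,8.2],[[0,0,-3],0,8.2],[[0,0,-3],0,8.2],[[0,0,-3],0,8.2]]'|sed -n '2p;4,6p'
python3 -m crank '[[[0,0,-3],0,8.2],[[0,0,-3],0,8.2],[[-2.5,-3,0],0,8.2],[[-2.5,-3,0],0,8.2],[[-2.5,-3,0],0,8.2],[[-1.5,-3,0],0,8.2],[[0,-3,0],0,8.2],[[0,-3,0],0,8.2],[[0,0,0],0,8.2]]'|sed -n '2p;4p'
python3 -m crank '[[[0,0,0],0,8.2],[[0,0,0],0,8.2]]'|head -1
python3 - <<'E'
from h import *
w=grab('wrist')[0];s=grab('scene')[0]
a=w[60:250,280:640];b=s[200:310,150:390]
o=np.vstack([cv2.resize(a,(576,304)),cv2.resize(b,(576,264),interpolation=cv2.INTER_CUBIC)])
cv2.imwrite('pics/f1.png',o[:,:,::-1])
E
```

```text
ee_pos: [0.4449, 0.1286, 0.1299]
contact_force: [0.6, 0.5, 0.0]
opening: 0.0818
finger_force: 0.0
ee_pos: [0.5358, -0.0583, 0.1874]
contact_force: [-0.3, 0.3, 0.9]
time_s: 35.5
```

View pics/f1.png

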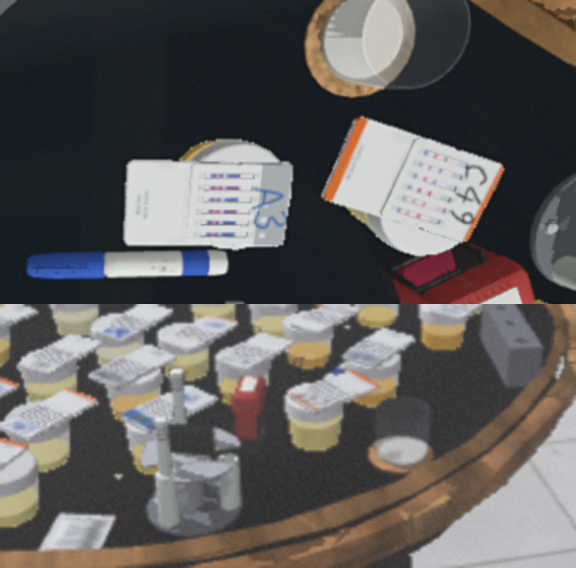

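The pot stands upright near the middle of the coaster, about (403,450) in the lower panel. Both swabs stand seated in their tubes, the marker and stamp look undisturbed, and the arm is clear. Handing in.

```bash
python3 -c "
from bench import ctrl
print(ctrl.close_job())"
```

```text
the job is handed in; nothing more can be done
None
```

I handed the job in after about 36 s of robot time, with no verdict returned: the cover is turned to about 0.045 rad from aligned (limit 0.12), the short and then the mid swab are dipped and seated (no long swab was present), the pot stands upright on the coaster, and I touched none of the bystanders.

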